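# Check the zester's stop button and hold its guard open

### The arm

A 6-joint arm with a two-finger parallel gripper is mounted at the origin on the work surface. World frame = base frame: x ahead of the robot, y to its left, z up, the work surface at z = 0. Lengths are in m, angles in rad, forces in N, time in s.
With the tool pointing down it reaches from about 0.375 to 0.9 m from the base axis. Payload 3.1 kg.
Tool frame: the origin (TCP) lies at the very end of the fingers, on their centre line; the grasp point (between the pads) lies 19 mm behind it; z points along the fingers, y is the line along which they close (so a half turn about z gives the same grasp; the last joint's range is limited). The gripper opens to 85 mm and grips with 20 to 120 N. Pads are 22 mm wide; open, the fingers measure 114 mm over their backs; the gripper's body (76 mm by 85 mm) begins 54 mm behind the grasp point. The pads swing forward as they close: fully open they stand 13 mm farther back than shut.
Start: joints at [-1.296, 0.527, 1.433, -0, 1.181, -0.178], TCP at [0.274, -0.562, 0.231] pointing down, gripper open.
Joint ranges: [-3.08, 3.08], [-0.75, 2.2], [0.22, 2.44], [-1.43, 4.57], [0, 2.65], [-2.85, 2.85]. Speed limits (rad/s): [2.79, 2.79, 3.14, 3.14, 3.14, 3.14].

### API

Orientations are given as a unit quaternion [x, y, z, w].
In Python, from station import manip, vision gives the robot as it stands.
- The arm moves only by the tool drive_tool, never from a script. Its argument "deltas" is a list that holds one entry, the list of rows, each a list of 4 numbers: the shift along the tool's x, y, z in mm, then the turn about the tool's z in rad. A call has 1 to 5 rows; each row is the pose to reach, as a shift and turn from the pose commanded when the call began, along the tool's axes at that moment; what a row does not reach only later rows make up. A row lasts 1/12 s, in which the tool goes at most 41.7 mm and 7.16 degrees, less where a joint would pass 70% of its speed; a pose out of reach is approached as far as the arm can. A call with a gripper value outside its range is refused whole. "jaw" is the finger opening in mm, from 0 to 85.4, set as the call begins (left out, the last holds). The fingers move at their own pace and stop on an object; "force" is the grip in N (left out, the last holds). Time passes only in rows, so rows that repeat a pose let the fingers close. It gives the time, the measured TCP pose, the force, the opening and the grip force at its end, in the units of the state.
- manip.sense(): the state, without advancing time (a new reading comes with each control period).
- vision.snapshot(name): name is "scene" or "top" or "wrist"; returns the picture (420x560x3 uint8, red, green, blue); there is no depth.
- vision.camera_model(name): a dict with "camera_matrix" (3x3 intrinsics, pixels), "rvec" (rotation vector, rad) and "tvec" (3), from world to camera coordinates, as OpenCV has them. Camera axes: x right, y down, z forward; pixel columns grow to the right and rows downward; lengths in m; the calibration is good to about 2 mm. A picture is of the moment at which its call begins: read the wrist's pose just before it. camera_model takes no time and is no camera call; for the wrist camera it gives the pose at the moment of the call.
- manip.sign_off(): hands the job in; it is judged then, once.
The state is a dict: "t": time; "q": joint angles; "qd": joint speeds; "tau": joint torques, N m; "tcp_pos": TCP position; "tool_rot": TCP orientation; "force": force on the tool from outside, world axes, zero at the start; "ft_torque": the same for the moment, N m; "finger_gap": opening from 0.0 (shut) to 1.0 (fully open); "gripper_force": force on a finger pad.
Only numpy, scipy, OpenCV 4.12 (cv2) and the standard library are available. Lean on these libraries where they do the work, as an engineer would, in place of code of your own. Each camera call takes 0.05 s, during which the arm holds its last target. There are 200 camera calls.

### The job

Do the start-of-shift safety check on the electric citrus zester: press the red mushroom stop button fully down and let it spring back up, then turn its head clockwise as far as it goes to reset it. After that, take the orange guard by its black handle bar, lift it to 50 degrees from shut and finish there, still holding it open at that angle for inspection (it falls shut if let go). Leave the fruit, plate, hand grater and jar where they are.

Things in the scene. Friction and masses are not known exactly. Their poses are not given: they have to be found in the camera images.
- zester: Electric citrus zester, fixed to the counter: low steel housing 240 mm wide, 70 mm high (85 at its rear), from x = -120 to 180 mm, with a grating drum under a guard hood. Origin on the counter under the housing; its x axis points from the handle bar's side to the hinge's side, y along the hinge, z up. It may stand turned by up to 15 degrees.
- guard (a joint): Angle of the guard: a hood of clear sheet in an orange frame, 220 mm long, 220 mm wide, 50 mm tall, about 0.6 kg with its bar. 0 = shut, grows as the handle bar goes up, to 1.4 rad; 50 degrees = 0.873 rad. Free hinge: at any angle it falls shut under its weight when let go.
- guard_hinge (a point): Point on the guard's hinge line, midway: 74 mm above the counter, at x = 120 mm, y = 0 of the zester. The hinge runs along the zester's y axis. This point turns with the guard.
- guard_bar (a point): Black round handle bar of the guard (guard_c0), 14 mm thick, 130 mm long, parallel to the hinge; this point is its middle, on its axis. It stands 60 mm out from the hood's front wall on arms at its ends, 118 mm apart, free all round. Guard shut: 280 mm from the hinge towards the zester's -x, 26 mm above the hinge, 100 mm above the counter. It can turn between the fingers.
- stop_box: Yellow stop station 90 x 90 x 60 mm fixed to the counter, left or right of the zester, origin under its centre, z up. Carries the mushroom button in the centre of its top.
- stop_top (a point): Centre of the top face of the red mushroom head, 100 mm above the counter when up. The head is round, 42 mm across and 24 mm tall, with a white line across its top; its sides from 3 to 18 mm above its underside are upright. Moves down with the button.
- stop_press (a joint): How far the mushroom button is pressed: 0 = up, 0.007 m = fully down. A spring brings it back; fully down takes about 6 N.
- stop_head (a joint): Turn of the mushroom head: grows clockwise seen from above, from 0 to its end stop at 1.3 rad (reset); light friction keeps it where it is left. Starts between 0 and 0.2.
- orange: Orange, 80 mm across, on the counter, origin at its underside; leave alone.
- lemon: Lemon, 60 mm across, on the counter, origin at its underside; leave alone.
- lime: Lime, 52 mm across, on the counter, origin at its underside; leave alone.
- plate: White plate, 170 mm across, 20 mm high, origin at its underside; leave alone.
- grater: Long hand grater lying on the counter between the robot and the zester, 320 mm long along its x (handle at -x), 30 mm wide, 18 mm high, origin at its underside; leave alone.
- jar: Glass jar with steel cap, 68 mm across, 100 mm tall, on the zester's other side from the stop box, origin at its underside; leave alone.
Not all that is in view belongs to the job. There is more than one size of the stop_box; the one meant has the size given above.

How it is judged:
By the outcome, as a careful person would: the job done as asked, in the order asked, and still so for the second after the job is handed in, while the arm keeps its last pose, push and grip.
It also fails if it takes over 58 s, if anything falls off the work surface, if the arm or the gripper's body presses on something with over 40 N, if the wrist force passes 120 N, or if a joint passes its speed limit or range.

## Working session

There is one attempt and no reset: what is moved stays moved. The work goes in short steps, Python scripts to look and compute and a tool call to move; the robot and the scene stay as the last step left them, time stands still between calls to the robot, and variables do not carry over. Pictures are saved under pics/ and viewed, at most 13 in all, crops included, and the job is handed in when it is done.

Besides the shell and the picture viewer there is one more tool, called after "Call:" as name(argument=value, ...), one argument or row to a line, values as JSON. drive_tool: Moves the arm, as the interface text tells. Its arguments: {"type":"object","properties":{"deltas":{"type":"array"},"jaw":{"type":"number"},"force":{"type":"number"}},"required":["deltas"]}

```bash
mkdir -p pics; ls
python3 - <<'E'
from station import manip, vision
import cv2, numpy as np
for n in ("scene","top"):
    im=vision.snapshot(n); cv2.imwrite(f"pics/{n}0.png",im[:,:,::-1])
    m=vision.camera_model(n); print(n,np.round(m["camera_matrix"],1).tolist(),m["rvec"],m["tvec"])
s=manip.sense(); print(s)
E
```

```text
pics
scene [[500.5, 0.0, 277.0], [0.0, 500.5, 213.5], [0.0, 0.0, 1.0]] [ 2.10945382  1.29473077 -0.48607785] [-0.23120573 -0.29983783  1.56973739]
top [[455.9, 0.0, 284.7], [0.0, 455.9, 202.1], [0.0, 0.0, 1.0]] [ 2.17198608 -2.19948098  0.14402225] [-0.02322607  0.55879919  1.21064169]
{'t': 0.1, 'q': array([-1.29550094e+00,  5.28394705e-01,  1.43375439e+00, -8.73111263e-06,
        1.18137295e+00, -1.78506953e-01]), 'qd': array([-1.25326571e-06, -2.20873741e-03, -4.05217344e-03, -5.23241583e-04,
       -7.93499295e-04,  8.43859358e-04]), 'tau': array([ 3.51883209e-04, -4.43305564e+01, -1.78586805e+01, -1.52745042e-04,
        3.89745052e-03,  1.19800652e-05]), 'tcp_pos': array([ 0.27383903, -0.56112025,  0.23042453]), 'tool_rot': array([ 9.74367355e-01,  2.24960723e-01, -5.06998364e-05, -9.63370767e-04]), 'force': array([-0.16274185,  0.1495439 ,  0.16429457]), 'ft_torque': array([-0.00263773,  0.00066335, -0.00892146]), 'gripper_force': 0.0, 'finger_gap': 0.9974084018109788}
```

View pics/scene0.png

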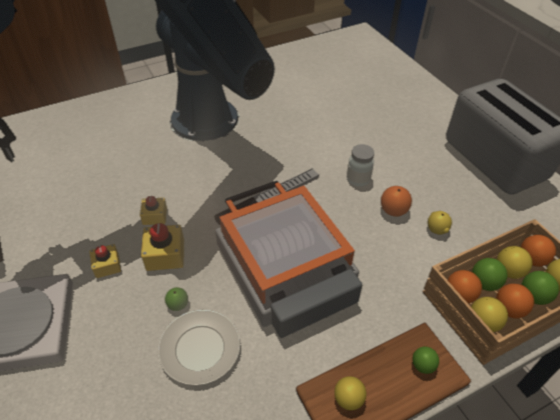

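View pics/top0.png

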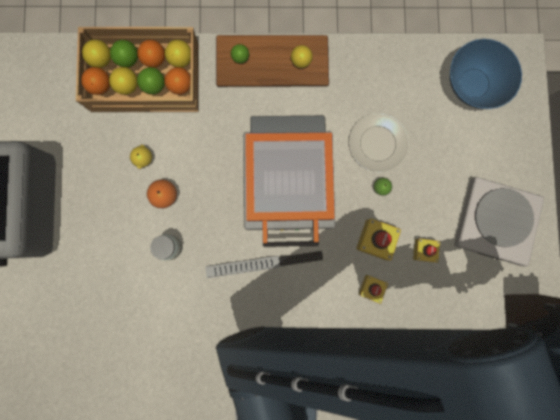

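The scene shows three yellow stations with red buttons. The pixels are given as top view / scene view:
- Large: (380,240) / (161,238)
- Small: (427,250) / (103,255)
- Small: (374,290) / (152,205)

The guard's bar is at about top (290,243), with the grater just in front of it. I'll measure the three stations and the bar from both views.

```bash
cat > h.py <<'E'
import cv2, numpy as np
from station import manip, vision
def cam(n):
    m=vision.camera_model(n); return np.array(m["camera_matrix"]),cv2.Rodrigues(np.array(m["rvec"],float))[0],np.array(m["tvec"],float).ravel()
def ray(c,p):
    K,R,t=c; d=R.T@np.linalg.solve(K,[p[0],p[1],1.]); return -R.T@t,d/np.linalg.norm(d)
def onz(c,p,z):
    o,d=ray(c,p); return o+d*(z-o[2])/d[2]
def tri(obs):
    A=np.zeros((3,3));b=np.zeros(3)
    for c,p in obs:
        o,d=ray(c,p);P=np.eye(3)-np.outer(d,d);A+=P;b+=P@o
    x=np.linalg.solve(A,b); return x,[np.linalg.norm(np.cross(x-ray(c,p)[0],ray(c,p)[1])) for c,p in obs]
def proj(c,X):
    K,R,t=c; q=K@(R@np.asarray(X)+t); return q[:2]/q[2]
def blobs(im,lo,hi,amin=30):
    h=cv2.cvtColor(im,cv2.COLOR_RGB2HSV); m=cv2.inRange(h,np.array(lo),np.array(hi)) if lo[0]<=hi[0] else cv2.inRange(h,np.array([lo[0],lo[1],lo[2]]),np.array([179,hi[1],hi[2]]))|cv2.inRange(h,np.array([0,lo[1],lo[2]]),np.array(hi))
    n,l,s,c=cv2.connectedComponentsWithStats(m); return [(s[i,4],np.round(c[i],1),s[i,:4]) for i in range(1,n) if s[i,4]>=amin],l
E
python3 - <<'E'
from h import *
ims={n:cv2.imread(f"pics/{n}0.png")[:,:,::-1].copy() for n in("scene","top")}
for n in ims:
    c=cam(n)
    print(n,"red");[print(b[0],b[1],b[2]) for b in blobs(ims[n],(170,120,30),(5,255,255),25)[0]]
    print(n,"yellow");[print(b[0],b[1],b[2]) for b in blobs(ims[n],(18,120,50),(32,255,255),40)[0]]
    print(n,"orange");[print(b[0],b[1],b[2]) for b in blobs(ims[n],(5,170,80),(15,255,255),100)[0]]
t=ims["top"][190:300,230:450]; s=ims["scene"][170:290,80:300]
cv2.imwrite("pics/crop1.png",np.vstack([cv2.resize(t,(660,330),interpolation=2),cv2.resize(s[10:100],(660,270),interpolation=2)])[:,:,::-1])
E
```

```text
scene red
184 [158.3 232.8] [150 225  17  16]
91 [100.9 251.1] [ 95 245  12  12]
scene yellow
294 [151.  215.8] [141 200  23  24]
419 [439.3 222.1] [428 211  23  23]
1127 [161.5 251.7] [141 226  41  44]
932 [515.5 262.7] [487 245  53  60]
532 [105.6 263.2] [ 90 246  30  31]
252 [554.  271.9] [539 258  21  46]
895 [490.8 312.1] [471 296  37  37]
880 [350. 393.] [334 376  33  35]
scene orange
386 [263.9 202.1] [229 183  73  35]
198 [398.  194.3] [386 187  24  17]
911 [316.4 251.8] [266 199  87  87]
724 [539.6 248.6] [521 235  35  30]
705 [466.2 284.4] [448 270  34  33]
892 [516.1 299.4] [497 284  37  34]
top red
122 [381.9 238.9] [375 232  16  15]
64 [429.9 250.2] [426 246  10   9]
36 [373.8 288.9] [371 285   7  10]
top yellow
682 [177.8  52.7] [164  37  28  31]
1675 [112.9  66.4] [80 38 86 59]
70 [240.  53.] [230  43  20  21]
419 [301.3  56.1] [290  45  23  24]
350 [140.6 156.3] [130 145  22  23]
863 [377.8 239.1] [358 219  41  41]
361 [425.3 249.6] [414 239  26  23]
335 [372.2 288. ] [360 276  27  26]
top orange
570 [150.8  53.1] [138  40  27  27]
598 [94.8 80.4] [81 67 28 27]
520 [177.4  80.3] [165  67  25  27]
1626 [291.  178.1] [247 134  86 107]
464 [160.5 193.6] [148 181  26  25]
```

View pics/crop1.png

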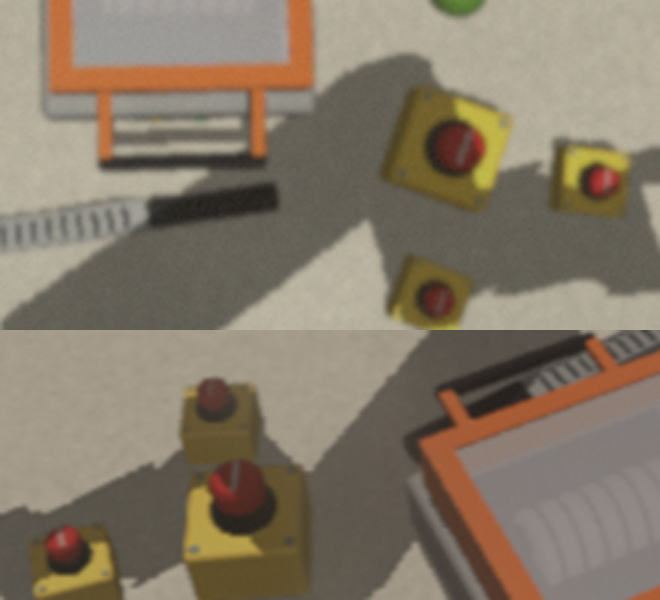

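The crop confirms the large yellow station as the target, with its head at top (382,239) and scene (159,233). The bar runs from (263,244) to (319,243) in the top view and from about (227,199) to (277,184) in the scene view. The grater's black handle lies in front of the bar and below it.

Run:
```python
from h import *
s,t=cam("scene"),cam("top")
P=lambda r:(np.round(r[0],4),np.round(r[1],4))
print("head big",P(tri([(s,(159.3,232)),(t,(382,239.2))])))
print("head s1",P(tri([(s,(101.3,251)),(t,(430,250))])), "s2",P(tri([(s,(152,202)),(t,(375,289.5))])))
R=tri([(s,(227.2,200)),(t,(318.7,243.2))]);print("barR",P(R))
L=tri([(s,(276.5,184)),(t,(263.3,244))]);print("barL",P(L),np.linalg.norm(R[0]-L[0]))
print("bar at z.1",onz(t,(318.7,243.2),.1),onz(t,(263.3,244),.1))
im=cv2.imread("pics/top0.png")[:,:,::-1].copy()
b,l=blobs(im,(18,120,50),(32,255,255),300)
for k in b:
    if k[1][0]>350:
        m=(l==l[int(k[2][1]+k[2][3]//2),int(k[2][0]+3)]).astype(np.uint8)
        print(k[1],cv2.minAreaRect(np.argwhere(l==l[tuple(np.argwhere(l>0)[0])])[:,::-1].astype(np.float32)) if 0 else k[2], "mm/px at .06", 1000*np.linalg.norm(onz(t,(380,240),.06)-onz(t,(381,240),.06)))
# guard frame orientation: orange frame corners at top
h=cv2.inRange(cv2.cvtColor(im,cv2.COLOR_RGB2HSV),np.array((5,150,60)),np.array((16,255,255)))
h[:,:240]=0;h[:,345:]=0;h[:125]=0;h[222:]=0
r=cv2.minAreaRect(np.argwhere(h>0)[:,::-1].astype(np.float32));print(r)
bp=[onz(t,p,.124) for p in cv2.boxPoints(r)];print(np.round(bp,4))
print("grater handle",onz(t,(322,257),.018),onz(t,(280,262),.018),onz(t,(208,272),.018))
```

```text
head big (array([ 0.4541, -0.2789,  0.0814]), array([0.001, 0.001]))
head s1 (array([ 0.4241, -0.4131,  0.0536]), array([0.0013, 0.0013])) s2 (array([ 0.3232, -0.2621,  0.0497]), array([0.0024, 0.0024]))
barR (array([ 0.4474, -0.1084,  0.1014]), array([0.0048, 0.0048]))
barL (array([0.4459, 0.0289, 0.0921]), array([0.0011, 0.0011])) 0.1375922504367449
bar at z.1 [ 0.44546918 -0.11286103  0.1       ] [0.44540174 0.0278271  0.1       ]
[377.8 239.1] [358 219  41  41] mm/px at .06 2.661855881379568
[425.3 249.6] [414 239  26  23] mm/px at .06 2.661855881379568
[372.2 288. ] [360 276  27  26] mm/px at .06 2.661855881379568
((289.4898376464844, 177.3572998046875), (88.11588287353516, 86.25897979736328), 89.09062194824219)
[[ 0.7237  0.0695  0.124 ]
 [ 0.7259 -0.1502  0.124 ]
 [ 0.5008 -0.1482  0.124 ]
 [ 0.5001  0.0673  0.124 ]]
grater handle [ 0.40870805 -0.12977258  0.018     ] [ 0.39697599 -0.01559885  0.018     ] [0.37328308 0.17801332 0.018     ]
```

Call:
drive_tool(
  deltas=[
    [[35,-21,0,0],[70,-43,0,0],[105,-64,0,0],[140,-86,0,0],[165,-100,0,0]],
  ],
  jaw=0,
)

```text
t: 0.52
tcp_pos: [0.3791, -0.3956, 0.2308]
tool_rot: [0.974, 0.225, -0.0, -0.002]
force: [-0.5, -0.7, 0.3]
finger_gap: 0.297
gripper_force: 0.0
```

Call:
drive_tool(
  deltas=[
    [[35,-21,0,0],[70,-43,0,0],[100,-60,0,0],[100,-60,0,0],[100,-60,0,0]],
  ],
)

```text
t: 0.93
tcp_pos: [0.4427, -0.2999, 0.2311]
tool_rot: [0.974, 0.227, -0.0, -0.0]
force: [0.8, -0.3, -0.8]
finger_gap: 0.001
gripper_force: 0.0
```

Run:
```python
from h import *
c=cam("wrist"); print(-c[1].T@c[2], manip.sense()["tcp_pos"], c[0].round(1).tolist())
im=vision.snapshot("wrist"); cv2.imwrite("pics/w1.png",im[:,:,::-1]); np.savez("w1",K=c[0],R=c[1],t=c[2])
for n in [.1,.08]: print(proj(c,(.454,-.279,n)))
for b in blobs(im,(170,120,30),(8,255,255),100)[0]: print(b)
```

```text
[ 0.5165259  -0.26492079  0.37306078] [ 0.44266108 -0.29989678  0.23108482] [[373.8, 0.0, 273.2], [0.0, 373.8, 215.7], [0.0, 0.0, 1.0]]
[253.51053553 178.64335829]
[254.78751191 173.02801896]
(np.int32(2098), array([258.4, 174.4]), array([231, 148,  55,  55], dtype=int32))
(np.int32(671), array([374.2, 259.9]), array([359, 246,  31,  30], dtype=int32))
(np.int32(649), array([183.9, 283.4]), array([169, 269,  31,  30], dtype=int32))
```

View pics/w1.png

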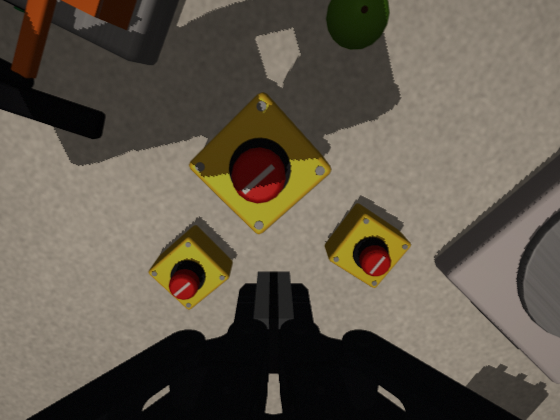

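The wrist view shows the large station's head at (258,175), about 55 px across, and the small decoys at (184,283) and (374,260). The bar's end is at top left, around (100,122). Next I'll take a second viewpoint for height.

Call:
drive_tool(
  deltas=[
    [[15,-15,0,0],[15,-35,0,0],[15,-60,0,0],[15,-60,0,0],[15,-60,0,0]],
  ],
)

```text
t: 1.4
tcp_pos: [0.4282, -0.2418, 0.2312]
tool_rot: [0.975, 0.224, -0.0, -0.0]
force: [0.4, 0.2, 0.5]
finger_gap: 0.001
gripper_force: 0.0
```

Run:
```python
from h import *
c=cam("wrist"); im=vision.snapshot("wrist"); cv2.imwrite("pics/w2.png",im[:,:,::-1]); np.savez("w2",K=c[0],R=c[1],t=c[2])
b=max(blobs(im,(170,120,30),(8,255,255),100)[0],key=lambda b:b[0]); p2=(b[2][0]+b[2][2]/2-.5,b[2][1]+b[2][3]/2-.5); print(b,p2)
d=np.load("w1.npz");c1=(d["K"],d["R"],d["t"]); p1=(258,175)
X,e=tri([(c1,p1),(c,p2)]);print(X,e, onz(c1,p1,.1),onz(c,p2,.1))
s=manip.sense();print(s["tcp_pos"],s["q"])
# line angle & bar in view
print(proj(c,(.4455,-.0425,.1)),proj(c,(.4455,-.1075,.1)))
```

```text
(np.int32(2088), array([332.3, 189.4]), array([306, 163,  54,  55], dtype=int32)) (np.float64(332.5), np.float64(190.0))
[ 0.45546391 -0.28150201  0.08754959] [np.float64(0.00016122747795890513), np.float64(0.00016122747795878126)] [ 0.45797361 -0.28081797  0.1       ] [ 0.45765275 -0.27821446  0.1       ]
[ 0.4290067  -0.24279368  0.23150008] [-7.41834985e-01  3.50032502e-01  1.75749947e+00 -5.49130660e-04
  1.03271473e+00  3.77075322e-01]
[17.54948349 58.10126013] [109.92285598 101.93280707]
```

View pics/w2.png

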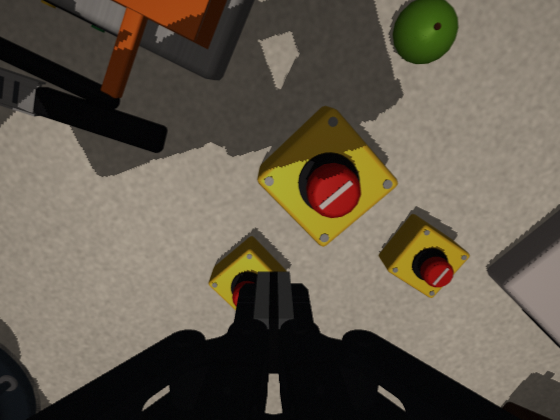

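Call:
drive_tool(
  deltas=[
    [[9,25,20,0],[9,45,50,0],[9,45,80,0],[9,45,105,0],[9,45,105,0]],
  ],
)

```text
t: 1.87
tcp_pos: [0.4548, -0.2779, 0.1217]
tool_rot: [0.975, 0.224, -0.003, -0.004]
force: [-0.8, 0.6, -0.3]
finger_gap: -0.002
gripper_force: 0.0
```

Call:
drive_tool(
  deltas=[
    [[0,0,8,0],[0,0,13,0],[0,0,18,0],[0,0,20,0],[0,0,22,0]],
  ],
)

```text
t: 2.28
tcp_pos: [0.4575, -0.2782, 0.1051]
tool_rot: [0.974, 0.225, 0.001, 0.001]
force: [-0.1, 0.6, 0.5]
finger_gap: 0.001
gripper_force: 0.0
```

Position is good. Now I'll press slowly.

Call:
drive_tool(
  deltas=[
    [[0,1,2,0],[0,1,4,0],[0,1,6,0],[0,1,8,0],[0,1,8,0]],
  ],
)

```text
t: 2.7
tcp_pos: [0.4579, -0.279, 0.0965]
tool_rot: [0.974, 0.225, 0.0, 0.001]
force: [1.8, 0.5, 3.1]
finger_gap: 0.002
gripper_force: 1.7
```

Call:
drive_tool(
  deltas=[
    [[0,0,2,0],[0,0,3,0],[0,0,4,0],[0,0,4,0],[0,0,4,0]],
  ],
)

```text
t: 3.12
tcp_pos: [0.4579, -0.279, 0.093]
tool_rot: [0.974, 0.225, 0.0, 0.001]
force: [0.0, 0.9, 8.9]
finger_gap: 0.0
gripper_force: 3.7
```

Call:
drive_tool(
  deltas=[
    [[0,0,1,0],[0,0,2,0],[0,0,3,0],[0,0,3,0]],
  ],
)

```text
t: 3.45
tcp_pos: [0.4582, -0.2791, 0.0926]
tool_rot: [0.974, 0.225, 0.001, 0.001]
force: [-3.1, 3.2, 26.4]
finger_gap: 0.001
gripper_force: 13.0
```

Call:
drive_tool(
  deltas=[
    [[0,0,-15,0],[0,0,-35,0],[0,0,-55,0],[0,0,-55,0],[0,0,-55,0]],
  ],
)

```text
t: 3.87
tcp_pos: [0.4576, -0.2788, 0.1448]
tool_rot: [0.974, 0.225, 0.0, 0.001]
force: [-0.2, 0.5, 0.5]
finger_gap: -0.0
gripper_force: 0.0
```

Call:
drive_tool(
  deltas=[
    [[0,0,0,0],[0,0,0,0],[0,0,0,0],[0,0,0,0],[0,0,0,0]],
  ],
  jaw=65,
  force=25,
)

```text
t: 4.28
tcp_pos: [0.4572, -0.2784, 0.1436]
tool_rot: [0.974, 0.225, -0.0, -0.001]
force: [-0.0, -0.5, -0.1]
finger_gap: 0.711
gripper_force: 0.0
```

Run:
```python
from h import *
c=cam("wrist"); im=vision.snapshot("wrist")
for b in blobs(im,(170,120,30),(8,255,255),100)[0]: print(b)
print(proj(c,(.457,-.28,.1)),manip.sense()["tcp_pos"])
x,y=map(int,proj(c,(.457,-.28,.09)))
cv2.imwrite("pics/w3.png",im[:,:,::-1])
```

```text
(np.int32(3951), array([275. , 244.5]), array([239, 208,  73,  76], dtype=int32))
(np.int32(640), array([425.4, 333.1]), array([405, 320,  38,  31], dtype=int32))
(np.int32(200), array([190.3, 371.6]), array([184, 357,  13,  29], dtype=int32))
[273.94876428 251.56076218] [ 0.45729856 -0.27847364  0.14377129]
```

View pics/w3.png

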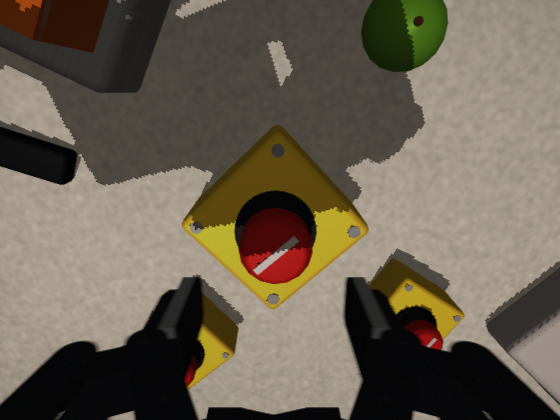

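The button is back up, and its head at (275,246) sits centred between the open fingers. I'll descend and grip it.

Call:
drive_tool(
  deltas=[
    [[1,0,25,0],[1,0,50,0],[1,0,68,0],[1,0,77,0],[1,0,77,0]],
  ],
)

```text
t: 4.75
tcp_pos: [0.4573, -0.2772, 0.0653]
tool_rot: [0.974, 0.225, -0.001, -0.002]
force: [-0.1, 0.5, 0.8]
finger_gap: 0.762
gripper_force: 0.0
```

Call:
drive_tool(
  deltas=[
    [[0,0,0,0],[0,0,0,0],[0,0,0,0],[0,0,0,0],[0,0,0,0]],
  ],
  jaw=30,
)

```text
t: 5.17
tcp_pos: [0.4589, -0.2787, 0.0683]
tool_rot: [0.974, 0.225, 0.001, 0.001]
force: [0.2, 1.1, 1.5]
finger_gap: 0.475
gripper_force: 25.6
```

Call:
drive_tool(
  deltas=[
    [[0,0,0,0.1],[0,0,0,0.2],[0,0,0,0.3],[0,0,0,0.4],[0,0,0,0.5]],
  ],
)

```text
t: 5.58
tcp_pos: [0.4595, -0.2808, 0.0684]
tool_rot: [1.0, -0.025, 0.002, 0.003]
force: [-1.8, -5.7, 0.6]
finger_gap: 0.477
gripper_force: 25.6
```

Call:
drive_tool(
  deltas=[
    [[0,0,0,0.1],[0,0,0,0.2],[0,0,0,0.3],[0,0,0,0.4],[0,0,0,0.5]],
  ],
)

```text
t: 6.0
tcp_pos: [0.4589, -0.283, 0.0684]
tool_rot: [0.963, -0.271, 0.002, 0.004]
force: [-5.5, -11.6, -1.2]
finger_gap: 0.477
gripper_force: 25.9
```

```bash
python3 -c "
from station import manip
s=manip.sense();print(s['q'],s['ft_torque'],s['force'],s['tcp_pos'],s['tool_rot'])"
```

```text
[-0.75713538  0.66093025  1.7815791  -0.00761842  0.69150674  1.36762075] [-1.9604428   1.05816145  0.10385425] [ -5.51980132 -11.6199709   -1.17625077] [ 0.45894974 -0.28297421  0.06844683] [ 0.96267163 -0.27063449  0.0022327   0.00391414]
```

Call:
drive_tool(
  deltas=[
    [[2,3,0,0.07],[2,4,0,0.14],[2,5,0,0.2],[2,5,0,0.26]],
  ],
)

```text
t: 6.33
tcp_pos: [0.4579, -0.2842, 0.0681]
tool_rot: [0.919, -0.394, 0.001, 0.0]
force: [-0.5, 0.1, 1.4]
finger_gap: 0.476
gripper_force: 25.9
```

```bash
python3 -c "
from station import manip
import numpy as np
s=manip.sense();print(s['q'],s['ft_torque'],s['force'],s['tcp_pos'],-2*np.arctan2(s['tool_rot'][1],s['tool_rot'][0])+2*np.arctan2(.225,.974), s['finger_gap'],s['tau'][5])"
```

```text
[-7.62821878e-01  6.62449608e-01  1.77890498e+00 -4.35492152e-05
  6.98227296e-01  1.61728030e+00] [-0.13451367  0.12413658  0.0183298 ] [-0.48563889  0.14839173  1.44538353] [ 0.45794767 -0.28418427  0.06807691] 1.2633200932505888 0.47648766417097915 -0.42626962065696716
```

Call:
drive_tool(
  deltas=[
    [[0,0,0,0.06],[0,0,0,0.1],[0,0,0,0.1]],
  ],
)

```text
t: 6.58
tcp_pos: [0.4577, -0.2845, 0.0681]
tool_rot: [0.9, -0.436, 0.001, 0.001]
force: [-1.7, -2.5, 0.4]
finger_gap: 0.477
gripper_force: 26.6
```

```bash
python3 -c "
from station import manip
import numpy as np
s=manip.sense();print(s['q'],s['ft_torque'],s['force'],s['tcp_pos'],-2*np.arctan2(s['tool_rot'][1],s['tool_rot'][0])+2*np.arctan2(.225,.974), s['finger_gap'],s['tau'][5])"
```

```text
[-0.76270551  0.66247773  1.77895055 -0.00256794  0.69806152  1.71319218] [-0.33860112  0.26305806  0.72000902] [-1.70287616 -2.48958699  0.37485796] [ 0.4576578  -0.28448824  0.06805503] 1.3571833929289532 0.47726364145033007 0.9269845671951771
```

The end stop is reached: torque jumped to 0.72 N m at a turn of about 1.36 rad. I'll release and lift.

Call:
drive_tool(
  deltas=[
    [[0,0,0,0.05],[0,0,0,0.05]],
  ],
)

```text
t: 6.75
tcp_pos: [0.4577, -0.2848, 0.0679]
tool_rot: [0.889, -0.459, 0.001, 0.001]
force: [-2.2, -3.5, 1.3]
finger_gap: 0.479
gripper_force: 25.9
```

Call:
drive_tool(
  deltas=[
    [[0,0,0,0],[0,0,0,0],[0,0,0,0],[0,0,0,0],[0,0,0,0]],
  ],
  jaw=65,
)

```text
t: 7.17
tcp_pos: [0.4575, -0.2831, 0.0672]
tool_rot: [0.888, -0.46, -0.0, -0.0]
force: [-0.0, 0.2, 0.2]
finger_gap: 0.762
gripper_force: 0.0
```

Call:
drive_tool(
  deltas=[
    [[0,0,-20,0],[0,0,-50,0],[0,0,-90,0],[0,0,-130,0],[0,0,-160,0]],
  ],
)

```text
t: 7.58
tcp_pos: [0.458, -0.2836, 0.2302]
tool_rot: [0.888, -0.46, 0.001, 0.0]
force: [1.3, -0.2, 0.1]
finger_gap: 0.763
gripper_force: 0.0
```

Call:
drive_tool(
  deltas=[
    [[0,0,0,-0.12],[0,0,0,-0.24],[0,0,0,-0.36],[0,0,0,-0.48],[0,0,0,-0.6]],
  ],
)

```text
t: 8.0
tcp_pos: [0.4574, -0.2831, 0.2273]
tool_rot: [0.985, -0.174, -0.0, -0.0]
force: [0.7, -0.5, 0.6]
finger_gap: 0.761
gripper_force: 0.0
```

Call:
drive_tool(
  deltas=[
    [[0,0,0,-0.12],[0,0,0,-0.24],[0,0,0,-0.36],[0,0,0,-0.48],[0,0,0,-0.6]],
  ],
)

```text
t: 8.42
tcp_pos: [0.4573, -0.2831, 0.2271]
tool_rot: [0.992, 0.125, -0.0, -0.0]
force: [-0.6, -0.3, -0.4]
finger_gap: 0.763
gripper_force: 0.0
```

Call:
drive_tool(
  deltas=[
    [[0,0,0,-0.12],[0,0,0,-0.24],[0,0,0,-0.24]],
  ],
)

```text
t: 8.67
tcp_pos: [0.4573, -0.2831, 0.2271]
tool_rot: [0.971, 0.241, -0.0, -0.0]
force: [0.0, 0.4, -0.6]
finger_gap: 0.763
gripper_force: 0.0
```

Run:
```python
from h import *
s=manip.sense();print(s["tcp_pos"],s["tool_rot"],s["q"])
im=vision.snapshot("wrist"); cv2.imwrite("pics/w4.png",im[:,:,::-1])
t=vision.snapshot("top"); cv2.imwrite("pics/t4.png",t[:,:,::-1])
```

```text
[ 0.45734906 -0.28310734  0.22710081] [ 9.70638783e-01  2.40541465e-01 -5.93308384e-05 -3.92151661e-04] [-7.62324780e-01  4.16214521e-01  1.65553781e+00  3.64804461e-04
  1.07056612e+00  3.22449108e-01]
```

View pics/w4.png

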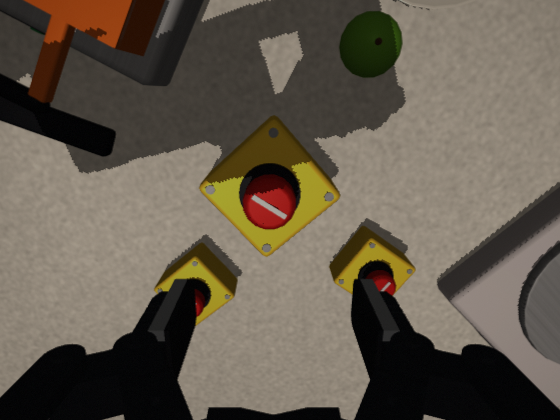

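The white line has turned about 70° clockwise, now running (252,197)–(285,218), so the head is at its end stop. Next is the guard bar, with the tool's y axis turned across it.

Call:
drive_tool(
  deltas=[
    [[15,-28,0,-0.12],[30,-56,0,-0.24],[45,-85,0,-0.36],[60,-113,0,-0.48],[75,-141,0,-0.6]],
  ],
)

```text
t: 9.18
tcp_pos: [0.458, -0.1224, 0.2273]
tool_rot: [0.856, 0.517, 0.0, -0.0]
force: [-0.2, 1.0, -0.0]
finger_gap: 0.762
gripper_force: 0.0
```

Call:
drive_tool(
  deltas=[
    [[0,0,0,-0.12],[0,0,0,-0.24],[0,0,0,-0.36],[0,0,0,-0.485],[0,0,0,-0.485]],
  ],
  jaw=45,
)

```text
t: 9.6
tcp_pos: [0.4583, -0.1235, 0.2274]
tool_rot: [0.708, 0.706, 0.0, 0.0]
force: [0.3, 0.0, -0.2]
finger_gap: 0.527
gripper_force: 0.0
```

Run:
```python
from h import *
s=manip.sense();print(s["tcp_pos"],s["tool_rot"],s["q"])
c=cam("wrist"); np.savez("w5",K=c[0],R=c[1],t=c[2])
im=vision.snapshot("wrist"); cv2.imwrite("pics/w5.png",im[:,:,::-1])
for y in (-.1075,-.0425,.0225): print(proj(c,(.4455,y,.1)))
```

```text
[ 0.45829801 -0.12352413  0.22736843] [7.07793519e-01 7.06419372e-01 7.49566969e-05 7.56244715e-06] [-4.99402405e-01  3.32005021e-01  1.80353698e+00  1.65150766e-04
  1.00599372e+00 -4.97547461e-01]
[255.09865942 182.98176194]
[253.32897861  90.10225628]
[251.24928759 -19.04775159]
```

View pics/w5.png

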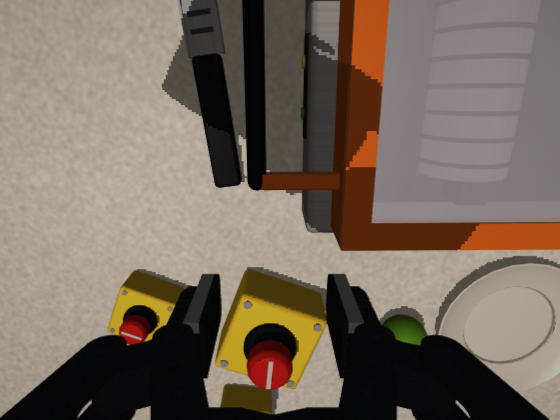

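The bar runs from (254,0) to its near end at about (255,189), with an arm from there to the hood. It lines up with world y and matches the prediction. I'll step towards its middle and triangulate its height.

Call:
drive_tool(
  deltas=[
    [[30,20,0,0],[40,40,0,0],[40,40,0,0],[40,40,0,0]],
  ],
)

```text
t: 9.98
tcp_pos: [0.4989, -0.0836, 0.2272]
tool_rot: [0.708, 0.706, -0.0, 0.0]
force: [-0.7, -0.0, -0.7]
finger_gap: 0.527
gripper_force: 0.0
```

```bash
cat > bar.py <<'E'
from h import *
c=cam("wrist"); np.savez("w6",K=c[0],R=c[1],t=c[2])
im=vision.snapshot("wrist"); cv2.imwrite("pics/w6.png",im[:,:,::-1])
d=np.load("w5.npz");c5=(d["K"],d["R"],d["t"]); im5=cv2.imread("pics/w5.png")[:,:,::-1].copy()
print(manip.sense()["tcp_pos"])
def mid(im,c,y):
    p=proj(c,(.4455,y,.1)); r=int(round(p[1])); g=im[r].max(1).astype(int)
    j=int(p[0]); w=np.where(g[j-25:j+26]<30)[0]+j-25
    run=max(np.split(w,np.where(np.diff(w)>1)[0]+1),key=len); return (run.mean(),r),len(run)
# bar as plane through each view's ray pair (bar ~ along world y): intersect in xz
for y in (-.1,-.085,-.07):
    a,la=mid(im5,c5,y);b,lb=mid(im,c,y); 
    o1,d1=ray(c5,a);o2,d2=ray(c,b)
    A=np.array([[d1[0],-d2[0]],[d1[2],-d2[2]]]);k=np.linalg.solve(A,[o2[0]-o1[0],o2[2]-o1[2]])
    print(y,a,la,b,lb,o1+k[0]*d1,onz(c5,a,.1),onz(c,b,.1))
E
python3 bar.py
```

```text
[ 0.49796247 -0.08381572  0.2270537 ]
-0.1 (np.float64(256.0), 173) 17 (np.float64(203.5), 225) 16 [ 0.44642939 -0.09944529  0.10271673] [ 0.44629893 -0.10001915  0.1       ] [ 0.44588382 -0.10032242  0.1       ]
-0.085 (np.float64(256.0), 152) 19 (np.float64(193.5), 206) 36 [ 0.44848376 -0.0784132   0.14066121] [ 0.44657243 -0.08468814  0.1       ] [ 0.43932805 -0.08508182  0.1       ]
-0.07 (np.float64(255.0), 131) 19 (np.float64(192.0), 186) 35 [ 0.44800167 -0.06606526  0.13847377] [ 0.44612998 -0.06988913  0.1       ] [ 0.43934025 -0.06961527  0.1       ]
```

View pics/w6.png

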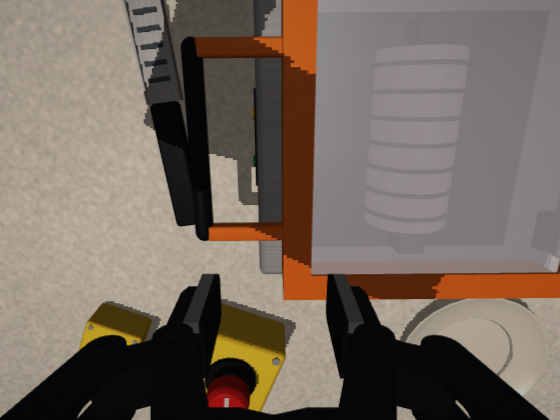

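The bar runs from (188,40) to (204,239) and is clear of the grater's handle at (185,225). At y=-0.1 the two views give a height of 0.103 m and x of 0.446. Next I'll get its ends and work out the arc.

Run:
```python
from h import *
d=np.load("w6.npz");c=(d["K"],d["R"],d["t"])
a=onz(c,(204,239),.1);b=onz(c,(188.5,39),.1);m=(a+b)/2;print(a,b,m,b-a)
# hood front wall top edge & rear edges for yaw
for p in [(284,15),(284,290)]: print(onz(c,p,.124))
phi0=np.arctan2(26,280);R=np.hypot(.28,.026)
for g in range(0,55,5): print(g, np.round(1000*(R*np.cos(phi0)-R*np.cos(phi0+np.radians(g))),1), np.round(1000*(R*np.sin(phi0+np.radians(g))-26e-3),1))
s=manip.sense();print(s["tcp_pos"])
```

```text
[ 0.44553198 -0.11186509  0.1       ] [0.44435471 0.02938925 0.1       ] [ 0.44494335 -0.04123792  0.1       ] [-0.00117727  0.14125434  0.        ]
[0.50630978 0.03901801 0.124     ]
[ 0.50706629 -0.14311973  0.124     ]
0 0.0 0.0
5 3.3 24.3
10 8.8 48.2
15 16.3 71.6
20 25.8 94.2
25 37.2 115.9
30 50.5 136.5
35 65.6 155.9
40 82.2 173.9
45 100.4 190.4
50 119.9 205.2
[ 0.49796247 -0.08381572  0.2270537 ]
```

Call:
drive_tool(
  deltas=[
    [[25,-28,10,0],[43,-52,30,0],[43,-52,50,0],[43,-52,70,0],[43,-52,70,0]],
  ],
)

```text
t: 10.45
tcp_pos: [0.4429, -0.0402, 0.1549]
tool_rot: [0.709, 0.706, -0.002, -0.003]
force: [-0.2, 0.6, -0.5]
finger_gap: 0.523
gripper_force: 0.0
```

Call:
drive_tool(
  deltas=[
    [[0,0,25,0],[0,0,50,0],[0,0,68,0],[0,0,76,0],[0,0,76,0]],
  ],
)

```text
t: 10.87
tcp_pos: [0.4458, -0.0412, 0.0805]
tool_rot: [0.708, 0.706, -0.001, -0.001]
force: [-0.1, 0.5, -0.3]
finger_gap: 0.529
gripper_force: 0.0
```

Call:
drive_tool(
  deltas=[
    [[0,0,0,0],[0,0,0,0],[0,0,0,0],[0,0,0,0],[0,0,0,0]],
  ],
  jaw=0,
  force=50,
)

```text
t: 11.28
tcp_pos: [0.4456, -0.041, 0.0825]
tool_rot: [0.707, 0.707, -0.001, -0.0]
force: [-4.5, -3.5, 6.7]
finger_gap: 0.146
gripper_force: 49.0
```

Call:
drive_tool(
  deltas=[
    [[0,0,0,0],[0,0,0,0]],
  ],
)

```text
t: 11.45
tcp_pos: [0.4455, -0.041, 0.0825]
tool_rot: [0.707, 0.707, -0.001, -0.0]
force: [-3.8, -2.7, 6.9]
finger_gap: 0.142
gripper_force: 49.0
```

The bar is gripped. I'll lift along the arc.

Call:
drive_tool(
  deltas=[
    [[0,1,-12,0],[0,3,-24,0],[0,6,-36,0],[0,9,-48,0],[0,12,-60,0]],
  ],
)

```text
t: 11.87
tcp_pos: [0.4571, -0.0409, 0.1419]
tool_rot: [0.707, 0.707, -0.001, -0.001]
force: [0.7, -2.9, -3.8]
finger_gap: 0.148
gripper_force: 48.6
```

Call:
drive_tool(
  deltas=[
    [[0,4,-12,0],[0,9,-23,0],[0,14,-34,0],[0,19,-45,0],[0,25,-56,0]],
  ],
)

```text
t: 12.28
tcp_pos: [0.4807, -0.0408, 0.1976]
tool_rot: [0.707, 0.707, -0.002, -0.002]
force: [-4.7, -2.5, 0.0]
finger_gap: 0.142
gripper_force: 48.9
```

```bash
python3 -c "
from station import manip
s=manip.sense();print(s['tcp_pos'],s['force'],s['ft_torque'],s['finger_gap'])"
```

```text
[ 0.48070223 -0.04080499  0.19764742] [-4.71189946 -2.4794761   0.02376897] [-0.3775857   1.05336995  0.07400939] 0.14247665948273897
```

Call:
drive_tool(
  deltas=[
    [[0,6,-10,0],[0,13,-21,0],[0,20,-30,0],[0,28,-40,0],[0,36,-49,0]],
  ],
)

```text
t: 12.7
tcp_pos: [0.5146, -0.0406, 0.2466]
tool_rot: [0.707, 0.707, -0.004, -0.004]
force: [-9.6, -2.2, 4.2]
finger_gap: 0.144
gripper_force: 48.6
```

Call:
drive_tool(
  deltas=[
    [[0,9,-9,0],[0,18,-17,0],[0,27,-25,0],[0,36,-33,0],[0,41,-37,0]],
  ],
)

```text
t: 13.12
tcp_pos: [0.5554, -0.0404, 0.2857]
tool_rot: [0.707, 0.707, -0.004, -0.004]
force: [-14.6, -0.3, 14.5]
finger_gap: 0.143
gripper_force: 48.8
```

Call:
drive_tool(
  deltas=[
    [[0,3,-2,0],[0,6,-4,0],[0,6,-4,0],[0,6,-4,0]],
  ],
)

```text
t: 13.45
tcp_pos: [0.5608, -0.0404, 0.2897]
tool_rot: [0.707, 0.707, -0.004, -0.004]
force: [-13.8, -0.4, 15.9]
finger_gap: 0.14
gripper_force: 49.0
```

Run:
```python
from h import *
s=manip.sense();print(s['tcp_pos'],s['force'],s['ft_torque'],s['finger_gap'])
im=vision.snapshot("scene"); cv2.imwrite("pics/s7.png",im[:,:,::-1])
t=vision.snapshot("top"); cv2.imwrite("pics/t7.png",t[:,:,::-1])
b=np.array([s['tcp_pos'][0],s['tcp_pos'][2]+.019])
for hx in (.7225,.7255,.7285):
    v=np.array([hx-b[0],b[1]-.074]);print(hx,np.degrees(np.arctan2(v[1],v[0])-np.arctan2(26,280)),np.hypot(*v))
cv2.imwrite("pics/c7.png",np.hstack([cv2.resize(im[100:350,150:400],(400,400)),cv2.resize(t[90:290,200:400],(400,400))])[:,:,::-1])
```

```text
[ 0.56077467 -0.04039337  0.28974116] [-13.77077292  -0.38517835  15.94928437] [-0.02977774  2.73558924  0.13102882] 0.14014867431150832
0.7225 50.129922773627136 0.2850587560179865
0.7255 49.63633061726847 0.28677141835647285
0.7285 49.1486348366657 0.2885051098158304
```

View pics/c7.png

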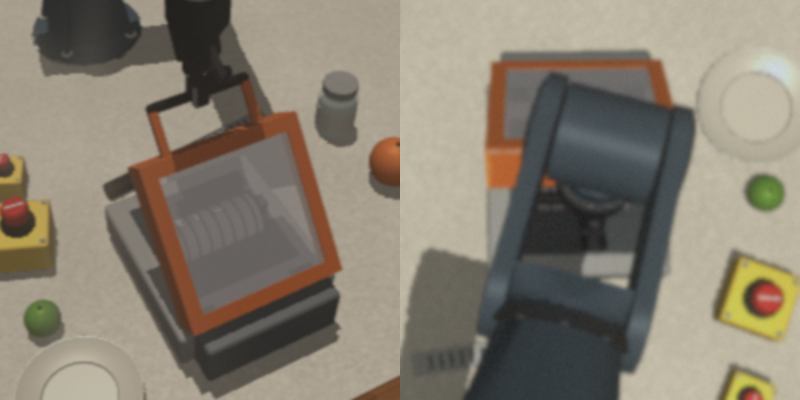

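The guard is open with the bar in the fingers, and the fruit, plate and jar are undisturbed. The bar runs (150,107)–(247,77) in the crop and the hood's front edge runs (132,168)–(296,115). I'll check the angle from the scene view, using rays onto the vertical planes of the bar ends and hood corners.

Run:
```python
from h import *
c=cam("scene")
def ony(p,y): o,d=ray(c,p); return (o+d*(y-o[1])/d[1])
hx,hz=.7255,.074
def ang(X,r,h): return np.degrees(np.arctan2(X[2]-hz,hx-X[0])-np.arctan2(h,r)),1e3*np.hypot(X[2]-hz,hx-X[0])
y0=-.041
for nm,p,y,r,h in [("bar- shut",(226.7,199.5),y0-.065,280,26),("bar+ shut",(276.7,184.5),y0+.065,280,26),("hood- shut",(220.7,215.7),y0-.11,220,50),
 ("bar- ",(243.8,166.9),y0-.065,280,26),("bar+ ",(304.4,148.5),y0+.065,280,26),("hood- ",(232.5,205),y0-.11,220,50),("hood+ ",(335,171.5),y0+.11,220,50)]:
    X=ony(p,y);print(nm,X.round(4),np.round(ang(X,r,h),2), "exp r",round(np.hypot(r,h),1))
im=cv2.imread("pics/s7.png");cv2.imwrite("pics/c8.png",cv2.resize(im[125:225,220:350],(780,600),interpolation=2))
```

```text
bar- shut [ 0.4518 -0.106   0.1059] [  1.34 275.57] exp r 281.2
bar+ shut [0.4589 0.024  0.1042] [  1.15 268.31] exp r 281.2
hood- shut [ 0.5313 -0.151   0.1511] [  8.85 208.9 ] exp r 225.6
bar-  [ 0.5715 -0.106   0.3114] [ 51.72 282.94] exp r 281.2
bar+  [0.5786 0.024  0.3129] [ 53.11 280.47] exp r 281.2
hood-  [ 0.6129 -0.151   0.2648] [ 46.63 221.53] exp r 225.6
hood+  [0.6291 0.069  0.2733] [ 51.38 221.38] exp r 225.6
```

View pics/c8.png

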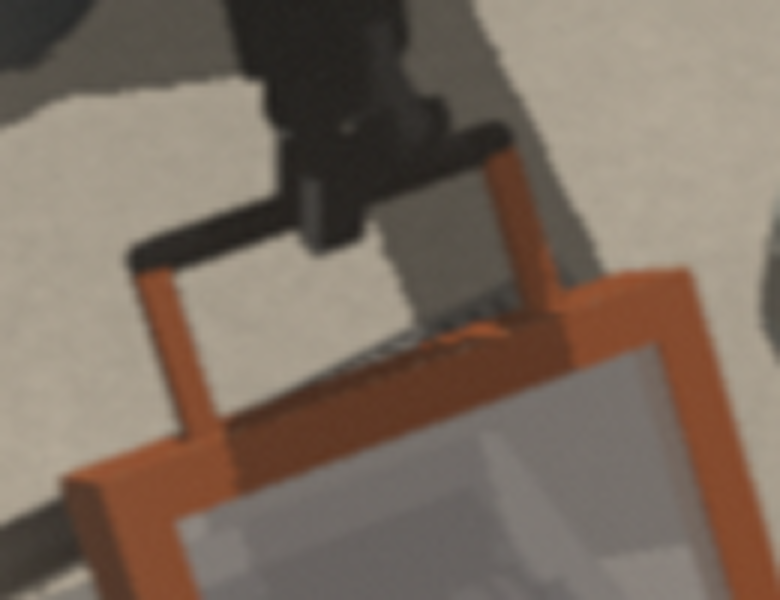

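Call:
drive_tool(
  deltas=[
    [[0,-2,-2,0],[0,-4,-4,0],[0,-4,-4,0],[0,-4,-4,0],[0,-4,-4,0]],
  ],
)

```text
t: 13.97
tcp_pos: [0.5622, -0.0404, 0.2912]
tool_rot: [0.708, 0.706, 0.0, -0.001]
force: [-0.6, 1.6, -2.1]
finger_gap: 0.137
gripper_force: 49.9
```

Run:
```python
from h import *
from scipy.optimize import least_squares
p=manip.sense()["tcp_pos"];print(p,manip.sense()["force"])
P=np.array([(.4455,.0825),(.4571,.1419),(.4807,.1976),(.5146,.2466),(.5554,.2857),(.5608,.2897),(p[0],p[2])])*1e3
f=lambda v:np.hypot(P[:,0]-v[0],P[:,1]-v[1])-281.2
r=least_squares(f,[725,60]);v=r.x;a=np.degrees(np.arctan2(P[:,1]-v[1],v[0]-P[:,0]));print(v,r.fun.round(2),a-a[0])
# wrist check: bar's +y end
c=cam("wrist");im=vision.snapshot("wrist");cv2.imwrite("pics/w9.png",im[:,:,::-1])
```

```text
[ 0.56224723 -0.04042339  0.29124172] [-0.59330841  1.5644245  -2.07250883]
[726.6187149   62.48101533] [ 0.63 -0.22 -0.61 -0.39  0.12  0.09  0.49] [ 0.         12.34538259 24.71314306 36.89808385 48.43695505 49.80570732
 50.2283495 ]
```

View pics/w9.png

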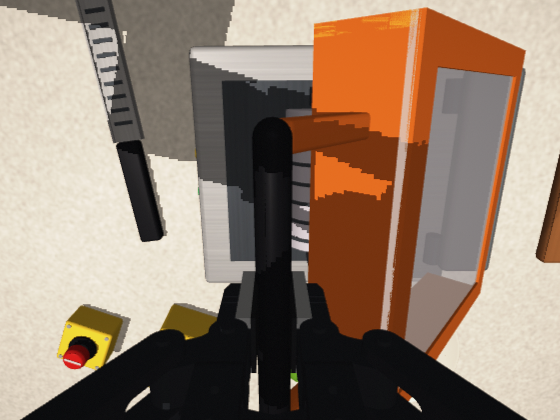

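The wrist view shows the bar held firmly between the fingers at (273,300), with the hood raised and the grater untouched. The angle comes out at 50.0–50.2° by two estimates, and the holding force is low.

```bash
python3 -c "
from station import manip
print(manip.sign_off())"
```

```text
the job is handed in; nothing more can be done
None
```

I pressed the stop button fully down, let it spring back, and turned its head clockwise to the end stop. I then lifted the guard by its bar to about 50° (measured 50.0–50.2°) and handed the job in while still holding it there; I moved nothing else.

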